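# Scratch a coated panel and show the tester's tip

### The job

Draw the square-barrelled scratch tester straight up out of the near tube rack (it is the tallest thing in it; the rack at the back wall is not meant), press its sprung tip gently part way in on the clamped test panel at the line beside the clamp bar, and draw it slowly along the middle of the panel, without lifting, to the line near the free end. Then raise it and lean it over by about 45 degrees, in any direction, with the tip at least 15 cm above the desk, so that the tip can be looked at; finish while still holding it there. Leave the tubes in the rack and the other things on the desk alone.

Things in the scene. Friction and masses are not known exactly. Their poses are not given: they have to be found in the camera images.
- tester: pen-like scratch tester, 142 mm, 0.09 kg, tallest in the rack, upright; square metal barrel 16x16 mm (flats across its x and y). Origin: centre of the underside of its 21 mm collar, which rests on the rack's top, 58 mm above the desk; z points away from the tip. Barrel z = +4 to +86 mm, cap to +92; nose 11.5 mm wide down to -36, thin tip to -50. Raised 50 mm it is free of the rack
- tester_grip (a point): where to grip the tester: centre of the square barrel, 59 mm above its origin, clear above the tube caps (axes as the tester's)
- tester_tip (a point): the very point of the tester's tip (ball of 2.5 mm radius), on the tool's axis, 50 mm below the tester's origin while the tip is out
- plunger (a joint): how far the sprung tip is pushed into the nose, 0 = fully out, at most 0.010 m; spring of 300 N/m (0.3 N for each mm), no preload
- rack: white tube rack, 2 x 6 square holes of 13 mm, 58 (x) x 143 (y) x 58 mm high, fixed to the desk (not the similar one at the back wall); origin at the centre of its underside. The tester and the three tubes stand in any four of its holes
- panel: white coated test panel, 62 (x) x 172 (y) mm, on a dark base 74x190 mm, fixed to the desk. Origin: centre of the base's underside; coated face at z = 12 mm. A metal clamp bar with two black screws lies across the +y end, y = +66 to +84 mm, 8 mm high over the face, screws 20 mm; the -y end is free. Two thin dark lines cross the panel, at y = +50 and y = -60 mm
- line_start (a point): middle of the line beside the clamp, on the panel's face (axes as the panel's)
- line_end (a point): middle of the line near the free end, on the panel's face
- tube0: plain capped sample tube standing in the rack, 16x16x84 mm, top 88 mm above the desk; leave it there; origin at the centre of its underside
- tube1: plain capped sample tube standing in the rack, 16x16x84 mm, top 88 mm above the desk; leave it there; origin at the centre of its underside
- tube4: plain capped sample tube standing in the rack, 16x16x84 mm, top 88 mm above the desk; leave it there; origin at the centre of its underside
- eraser: eraser 21x50x12 mm on the desk, a bystander; origin under its centre
- coverslip_box: small square box 35x35x21 mm, a bystander; origin under its centre
- petri_dish: round flat dish 56 mm wide, 14 mm high, a bystander; origin under its centre
- tape_roll: roll of tape 68 mm wide, 19 mm high, lying flat, a bystander; origin under its centre
Things that resemble listed ones, but are neither listed nor needed, are in the scene too. Leave any yellow look-alike of the panel alone.

How it is judged:
By the outcome, as a careful person would: the job done as asked, in the order asked, and still so for the second after the job is handed in, while the arm keeps its last pose, push and grip.
It also fails if it takes over 48 s, if anything falls off the work surface, if the arm or the gripper's body presses on something with over 40 N, if the wrist force passes 120 N, or if a joint passes its speed limit or range.

### The arm

A 6-joint arm with a two-finger parallel gripper is mounted at the origin on a cart in front of the work surface, level with it; the furniture and walls round the work are solid. World frame = base frame: x ahead of the robot, y to its left, z up, the work surface at z = 0. Lengths are in m, angles in rad, forces in N, time in s.
With the tool pointing down it reaches from about 0.35 to 0.975 m from the base axis. Payload 4.9 kg.
Tool frame: the origin (TCP) lies on the centre line of the jaws, within the pads' length; the fingertips stand ctrl.tcp_to_tips ahead of it and the grasp point (between the pads) lies 3 mm ahead of it (ctrl.tcp_to_tips is the distance from the TCP to the fingertips, in m); z points along the fingers, y is the direction in which the jaws open and shut (so a half turn about z gives the same grasp; the last joint's range is limited). The gripper opens to 85 mm and grips with 20 to 120 N. Pads are 22 mm wide; open, the fingers measure 114 mm over their backs; the gripper's body (76 mm by 85 mm) begins 54 mm behind the grasp point. The pads swing forward as they close: fully open they stand 13 mm farther back than shut.
Start: joints at [1.013, 0.053, 1.613, -0, 1.476, -0.119], TCP at [0.266, 0.566, 0.253] pointing down, gripper open.
Joint ranges: [-3.01, 3.01], [-1.01, 2.22], [0.06, 2.58], [-1.02, 4.17], [0.09, 2.62], [-3.14, 3.14]. Speed limits (rad/s): [2.57, 2.57, 3.14, 3.14, 3.14, 3.14].

### API

Orientations are given as a rotation vector (axis times angle).
In Python, from station import ctrl, vision gives the robot as it stands.
- The arm moves only by the tool jog_arm, never from a script. Its argument "deltas" is a list of rows, each a list of 7 numbers: the turn, a rotation vector about the tool's x, y, z in rad, then the shift along the tool's x, y, z in cm, then the opening, from 0 (shut) to 1 (fully open). A call has 1 to 12 rows; each row shifts and turns the commanded pose from where the row before left it, along the tool's axes as they then stand; what a row does not reach is not made up. A row lasts 1/12 s, in which the tool goes at most 41.7 mm and 7.16 degrees, less where a joint would pass 70% of its speed; a pose out of reach is approached as far as the arm can. A call with a gripper value outside its range is refused whole. The fingers move at their own pace and stop on an object; "grip_force" is the grip in N (left out, the last holds). Time passes only in rows, so rows that do not move let the fingers close. It gives the time, the measured TCP pose, the force and the opening at its end, in the units of the state.
- ctrl.get_obs(): the state, without advancing time (a new reading comes with each control period).
- vision.get_image(name): name is "scene" or "top"; returns (picture, depth): 400x640x3 uint8, red, green, blue; 400x640 float32, m along the optical axis (not along the pixel's ray), 0 where there is no reading.
- vision.calibration(name): a dict with "fx", "fy", "cx", "cy" (pixels), "rvec" (rotation vector, rad) and "tvec" (3), from world to camera coordinates, as OpenCV has them. Camera axes: x right, y down, z forward; pixel columns grow to the right and rows downward; lengths in m; the calibration is good to about 2 mm. A picture is of the moment at which its call begins. calibration takes no time and is no camera call.
- ctrl.finish_job(): hands the job in, once; it reports no verdict.
The state is a dict: "t": time; "q": joint angles; "dq": joint speeds; "effort": joint torques, N m; "tool_pos": TCP position; "tool_rot": TCP orientation; "contact_force": force on the tool from outside, world axes, zero at the start; "wrist_torque": the same for the moment, N m; "opening": finger opening in m.
Only numpy, scipy, OpenCV 4.12 (cv2) and the standard library are available. Lean on these libraries where they do the work, as an engineer would, in place of code of your own. Each camera call takes 0.05 s, during which the arm holds its last target. There are 200 camera calls.

## Working session

There is one attempt and no reset: what is moved stays moved. The work goes in short steps, Python scripts to look and compute and a tool call to move; the robot and the scene stay as the last step left them, time stands still between calls to the robot, and variables do not carry over. Pictures are saved under pics/ and viewed, about 8 in all and at most 12, crops included, and the job is handed in when it is done.

Besides the shell and the picture viewer there is one more tool, called by a JSON object that holds its "op" and its "data", one argument or row to a line. jog_arm: Moves the arm, as the interface text tells. Its arguments: {"type":"object","properties":{"deltas":{"type":"array"},"grip_force":{"type":"number"}},"required":["deltas"]}

```bash
mkdir -p pics; cat > h.py <<'E'
import numpy as np, cv2
from scipy.spatial.transform import Rotation as R
from station import ctrl, vision
def cam(n):
    c=vision.calibration(n); K=np.array([[c['fx'],0,c['cx']],[0,c['fy'],c['cy']],[0,0,1.]])
    return K, R.from_rotvec(np.ravel(c['rvec'])).as_matrix(), np.ravel(c['tvec'])
def onplane(n,px,z):
    K,Rm,t=cam(n); px=np.atleast_2d(px).astype(float)
    d=(Rm.T@np.linalg.inv(K)@np.c_[px,np.ones(len(px))].T).T; o=-Rm.T@t
    return o+d*((z-o[2])/d[:,2])[:,None]
def proj(n,P):
    K,Rm,t=cam(n); q=(K@(Rm@np.atleast_2d(P).T+t[:,None])).T; return q[:,:2]/q[:,2:]
def cloud(n,dep):
    K,Rm,t=cam(n); v,u=np.mgrid[:400,:640]
    p=np.stack([(u-K[0,2])/K[0,0]*dep,(v-K[1,2])/K[1,1]*dep,dep],-1)
    return (p-t)@Rm
E
python3 - <<'E'
from h import *
for n in('top','scene'):
    im,d=vision.get_image(n); np.savez(f'{n}0.npz',im=im,d=d); cv2.imwrite(f'pics/{n}0.png',im[:,:,::-1])
    K,Rm,t=cam(n); print(n,K[0,0],(-Rm.T@t).round(3),Rm[2].round(2))
o=ctrl.get_obs(); print(o['t'],o['tool_pos'],o['tool_rot'],o['opening'],ctrl.tcp_to_tips)
E
```

```text
top 362.5061878229605 [ 0.321 -0.149  1.481] [ 0.17 -0.01 -0.99]
scene 391.3973183574827 [-0.133 -0.539  1.023] [ 0.57  0.31 -0.76]
0.1 [0.26525384 0.56532935 0.25215746] [-6.83579198e-01 -3.06569544e+00  2.82606434e-03] 0.08518134327132132 0.022
```

View pics/top0.png

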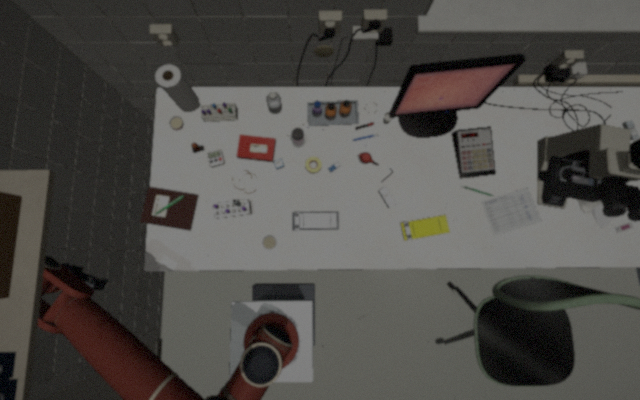

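View pics/scene0.png

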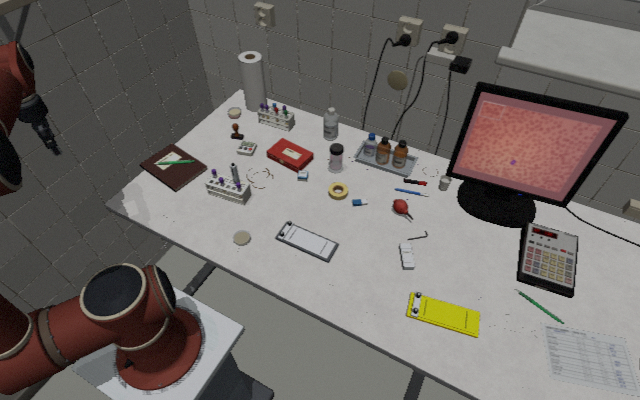

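The near rack is at top (232,209) / scene (229,188), with the tester standing up in it at scene (235,170). The panel is at top (316,220), clamp end on the left, which is +y. Next I'll measure both.

```bash
python3 - <<'E'
from h import *
T=np.load('top0.npz');S=np.load('scene0.npz')
a=cv2.resize(T['im'][190:240,205:345],None,fx=5.6,fy=5.6,interpolation=cv2.INTER_CUBIC)
b=cv2.resize(S['im'][155:265,195:345],None,fx=5.2,fy=2.9,interpolation=cv2.INTER_CUBIC)
a=np.clip(a*1.3,0,255).astype('uint8')
w=784; c=np.vstack([a[:,:780],b[:,:780]]); print(a.shape,b.shape,c.shape)
cv2.imwrite('pics/crop1.png',c[:,:,::-1])
for n,D in(('top',T),('scene',S)):
    P=cloud(n,D['d'])
    print(n,'desk z',np.median(P[230:240,340:380,2]) if n=='top' else np.median(P[265:280,330:360,2]))
    x0,x1=(205,260) if n=='top' else (200,255); y0,y1=(190,222) if n=='top' else (155,208)
    Q=P[y0:y1,x0:x1].reshape(-1,3)
    h=Q[Q[:,2]>.11]; print('tall',len(h),h.round(3)[:25].tolist())
    k=Q[(Q[:,2]>.05)&(Q[:,2]<.066)]; print('racktop',len(k),k.min(0),k.max(0),cv2.minAreaRect((k[:,:2]*1000).astype('float32')))
    k=Q[(Q[:,2]>.08)&(Q[:,2]<.095)]; print('caps',k.round(3).tolist()[:40])
g=T['im'][200:240,285:345].mean(2)
P=cloud('top',T['d'])
m=(T['im'].mean(2)<110).astype('uint8'); m[:200]=0;m[240:]=0;m[:,:285]=0;m[:,345:]=0
cs,_=cv2.findContours(m,cv2.RETR_EXTERNAL,cv2.CHAIN_APPROX_NONE); cc=max(cs,key=cv2.contourArea)[:,0]
w=onplane('top',cc,.006)[:,:2]; r=cv2.minAreaRect((w*1000).astype('float32'));print('panel base top',r)
m=(S['im'].mean(2)<130).astype('uint8'); m[:215]=0;m[265:]=0;m[:,:265]=0;m[:,345:]=0
cs,_=cv2.findContours(m,cv2.RETR_EXTERNAL,cv2.CHAIN_APPROX_NONE); cc=max(cs,key=cv2.contourArea)[:,0]
w=onplane('scene',cc,.006)[:,:2]; print('panel base scene',cv2.minAreaRect((w*1000).astype('float32')))
E
```

```text
(280, 784, 3) (319, 780, 3) (599, 780, 3)
top desk z 0.0009057421117984012
tall 37 [[0.321, -0.149, 1.481], [0.321, -0.149, 1.481], [0.321, -0.149, 1.481], [0.532, 0.129, 0.155], [0.533, 0.126, 0.152], [0.534, 0.125, 0.143], [0.533, 0.12, 0.148], [0.321, -0.149, 1.481], [0.531, 0.136, 0.14], [0.529, 0.13, 0.151], [0.529, 0.127, 0.151], [0.53, 0.123, 0.148], [0.53, 0.121, 0.144], [0.532, 0.12, 0.129], [0.527, 0.136, 0.143], [0.525, 0.13, 0.152], [0.525, 0.126, 0.152], [0.526, 0.124, 0.147], [0.527, 0.121, 0.14], [0.529, 0.12, 0.126], [0.321, -0.149, 1.481], [0.524, 0.136, 0.138], [0.522, 0.131, 0.147], [0.522, 0.127, 0.15], [0.522, 0.123, 0.147]]
racktop 360 [0.47681012 0.08535598 0.05005856] [0.54781858 0.23305425 0.0656186 ] ((512.4624633789062, 158.52377319335938), (57.69877243041992, 144.0043487548828), 6.964527130126953)
caps [[0.536, 0.121, 0.081], [0.531, 0.12, 0.089], [0.527, 0.12, 0.089], [0.524, 0.216, 0.087], [0.524, 0.212, 0.09], [0.524, 0.208, 0.089], [0.524, 0.12, 0.085], [0.52, 0.22, 0.088], [0.519, 0.215, 0.092], [0.52, 0.212, 0.087], [0.52, 0.208, 0.09], [0.52, 0.132,
[... 1888 characters left out ...]
, 0.082], [0.512, 0.209, 0.08], [0.528, 0.123, 0.094], [0.533, 0.124, 0.088], [0.5, 0.177, 0.087], [0.5, 0.173, 0.089], [0.503, 0.171, 0.087], [0.516, 0.134, 0.094], [0.517, 0.131, 0.094], [0.522, 0.123, 0.094], [0.527, 0.123, 0.09], [0.532, 0.123, 0.085], [0.495, 0.177, 0.087], [0.495, 0.173, 0.089], [0.497, 0.17, 0.088], [0.5, 0.169, 0.086], [0.502, 0.166, 0.087], [0.519, 0.139, 0.084], [0.517, 0.132, 0.089], [0.522, 0.123, 0.089], [0.524, 0.121, 0.088]]
panel base top ((466.4732360839844, -175.73306274414062), (77.58917236328125, 188.33230590820312), 0.16129429638385773)
panel base scene ((464.5440368652344, -173.82061767578125), (192.96388244628906, 82.23806762695312), 89.35685729980469)
```

View pics/crop1.png

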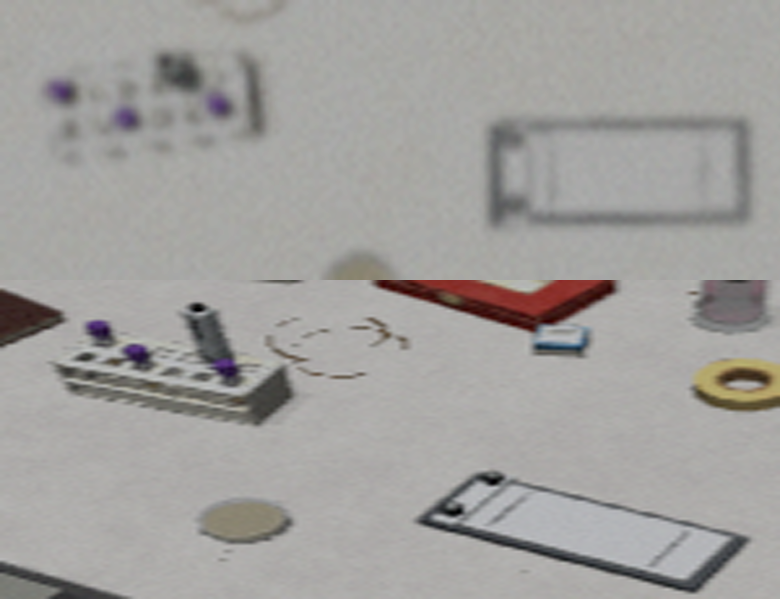

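The crop shows the tester in the far row, at crop px (178,70), with three purple tube caps around it. The panel's start line is at crop x≈553 and the end line at x≈705. Rack yaw is about 7°, and the tester axis is near (0.527, 0.128). I'll refine the tester and the lines, then move.

```bash
cat >> h.py <<'E'
def plan(goal,yaw_y,o=None):
    """shift (cm, tool axes after the turn) and turn to bring TCP to goal, tool down, jaws along heading yaw_y (deg)"""
    o=o or ctrl.get_obs(); y=np.deg2rad(yaw_y); Y=np.array([np.cos(y),np.sin(y),0]); Z=np.array([0,0,-1.])
    W=np.c_[np.cross(Y,Z),Y,Z]; C=R.from_rotvec(o['tool_rot'])
    print('turn',(C.inv()*R.from_matrix(W)).as_rotvec().round(4),'shift cm',(W.T@(np.array(goal)-o['tool_pos'])*100).round(2))
E
python3 - <<'E'
from h import *
for n in('top','scene'):
    D=np.load(n+'0.npz'); P=cloud(n,D['d']); Q=P.reshape(-1,3)
    k=Q[(abs(Q[:,0]-.527)<.03)&(abs(Q[:,1]-.128)<.03)&(Q[:,2]>.1)&(Q[:,2]<.16)]
    c=k[k[:,2]>k[:,2].max()-.012]; print(n,'cap',len(c),c.min(0).round(4),c.max(0).round(4),c.mean(0).round(4))
    # rectify face z=.012 at 1mm: rows x .42...51, cols y -.07..-.28
    ys=np.arange(-.07,-.285,-.0005); xs=np.arange(.515,.415,-.0005)
    X,Y=np.meshgrid(xs,ys,indexing='ij'); uv=proj(n,np.c_[X.ravel(),Y.ravel(),np.full(X.size,.012)]).astype('float32').reshape(*X.shape,2)
    g=cv2.remap(D['im'].mean(2).astype('float32'),uv[...,0],uv[...,1],cv2.INTER_CUBIC)
    for lo,hi in((.468,.485),(.445,.463)):
        s=g[(xs>lo)&(xs<hi)].mean(0); s=s-cv2.blur(s[None],(61,1))[0]
        for a,b in((-.115,-.137),(-.223,-.248)):
            m=(ys<a)&(ys>b); i=np.argmin(np.where(m,s,9e9)); w=np.clip(-s[i-5:i+6],0,None); print(n,lo,'line y',(w@ys[i-5:i+6]/w.sum()).round(4),s[i].round(1))
    for a,b in((-.14,-.18),(-.18,-.22)):
        s=g[:,(ys<a)&(ys>b)].mean(1); 
        e=[xs[np.argmin(np.where((xs>l)&(xs<h),s,9e9))] for l,h in((.49,.51),(.42,.44))]; print(n,'dark rim x',np.round(e,4),np.mean(e).round(4))
plan((.527,.1285,.25),97)
E
```

```text
top cap 14 [0.5219 0.1199 0.1432] [0.5341 0.1309 0.1551] [0.5281 0.1258 0.1491]
top 0.468 line y -0.1271 -4.9
top 0.468 line y -0.237 -6.2
top 0.445 line y -0.1271 -7.4
top 0.445 line y -0.236 -5.2
top dark rim x [0.5005 0.432 ] 0.4663
top dark rim x [0.501  0.4315] 0.4663
scene cap 24 [0.5151 0.122  0.1386] [0.531  0.136  0.1501] [0.5229 0.1282 0.1443]
scene 0.468 line y -0.1236 -29.7
scene 0.468 line y -0.2334 -36.0
scene 0.445 line y -0.124 -42.1
scene 0.445 line y -0.2335 -34.8
scene dark rim x [0.4975 0.425 ] 0.4613
scene dark rim x [0.498 0.425] 0.4615
turn [-0.0018 -0.0007 -0.5609] shift cm [-20.66 -46.55   0.22]
```

{"op": "jog_arm", "data": {
  "deltas": [
    [0,0,-0.0935,0,0,0,1],
    [0,0,-0.0935,0,0,0,1],
    [0,0,-0.0935,0,0,0,1],
    [0,0,-0.0935,0,0,0,1],
    [0,0,-0.0935,0,0,0,1],
    [0,0,-0.0935,0,0,0,1],
    [0,0,0,-1.15,-2.58,0,1],
    [0,0,0,-1.15,-2.58,0,1],
    [0,0,0,-1.15,-2.58,0,1],
    [0,0,0,-1.15,-2.58,0,1],
    [0,0,0,-1.15,-2.58,0,1],
    [0,0,0,-1.15,-2.58,0,1]
  ]
}}

```text
t: 1.1
tool_pos: [0.3531, 0.4192, 0.2527]
tool_rot: [0.192, -3.135, 0.001]
contact_force: [0.0, -0.3, 0.6]
opening: 0.0854
```

{"op": "jog_arm", "data": {
  "deltas": [
    [0,0,0,-1.15,-2.58,0,1],
    [0,0,0,-1.15,-2.58,0,1],
    [0,0,0,-1.15,-2.58,0,1],
    [0,0,0,-1.15,-2.58,0,1],
    [0,0,0,-1.15,-2.58,0,1],
    [0,0,0,-1.15,-2.58,0,1],
    [0,0,0,-1.15,-2.58,0,1],
    [0,0,0,-1.15,-2.58,0,1],
    [0,0,0,-1.15,-2.58,0,1],
    [0,0,0,-1.15,-2.58,0,1],
    [0,0,0,-1.15,-2.58,0,1],
    [0,0,0,-1.15,-2.58,0,1]
  ]
}}

```text
t: 2.1
tool_pos: [0.5278, 0.1287, 0.2528]
tool_rot: [0.192, -3.135, -0.0]
contact_force: [0.6, 0.1, -0.9]
opening: 0.0857
```

```bash
python3 - <<'E'
from h import *
im,d=vision.get_image('scene'); im2,d2=vision.get_image('top')
o=ctrl.get_obs(); print(o['t'],o['tool_pos'].round(4),o['q'].round(2),o['contact_force'].round(2),o['opening'])
plan((.526,.1275,.12),97)
a=cv2.resize(im[80:210,170:310],None,fx=2.8,fy=4,interpolation=cv2.INTER_CUBIC)
b=cv2.resize(im2[120:250,170:310],None,fx=2.8,fy=4,interpolation=cv2.INTER_CUBIC)
cv2.imwrite('pics/above.png',np.hstack([a,b])[:,:,::-1])
E
```

```text
2.2 [0.5287 0.1272 0.2527] [ 0.1  -0.14  1.8  -0.    1.48 -1.59] [0.65 1.52 0.12] 0.08577771407978066
turn [-0.001  -0.0007 -0.0044] shift cm [ 0.27  0.06 13.27]
```

View pics/above.png

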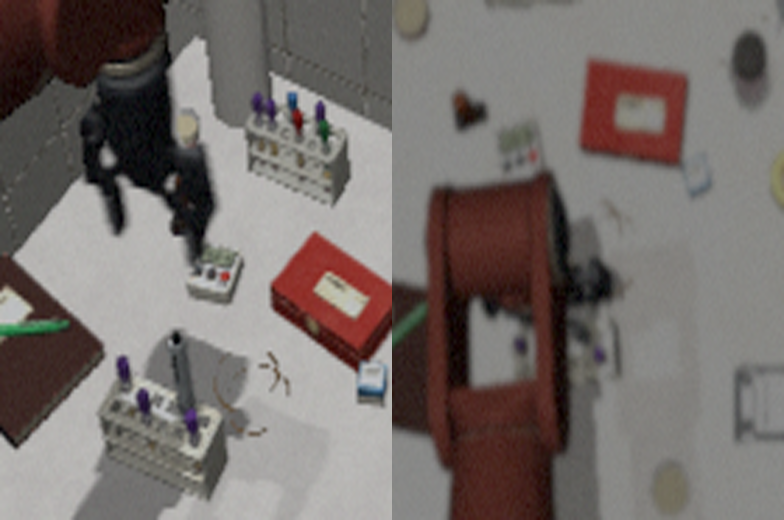

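The gripper hangs open over the rack, with the tester at about (180,360) in the left half of the picture. Going down.

{"op": "jog_arm", "data": {
  "deltas": [
    [0,0,0,0.27,0.06,1.0,1],
    [0,0,0,0,0,1.2,1],
    [0,0,0,0,0,1.2,1],
    [0,0,0,0,0,1.2,1],
    [0,0,0,0,0,1.2,1],
    [0,0,0,0,0,1.2,1],
    [0,0,0,0,0,1.2,1],
    [0,0,0,0,0,1.2,1],
    [0,0,0,0,0,1.2,1],
    [0,0,0,0,0,1.2,1],
    [0,0,0,0,0,1.2,1],
    [0,0,0,0,0,0.3,1]
  ]
}}

```text
t: 3.2
tool_pos: [0.5235, 0.1301, 0.1174]
tool_rot: [0.191, -3.132, 0.0]
contact_force: [0.1, -0.0, 0.7]
opening: 0.0851
```

```bash
python3 - <<'E'
from h import *
im,d=vision.get_image('scene')
o=ctrl.get_obs(); print(o['t'],o['tool_pos'].round(4),o['contact_force'].round(2),o['opening'])
plan((.526,.1275,.12),97)
cv2.imwrite('pics/grip.png',cv2.resize(im[120:215,180:280],None,fx=6,fy=6,interpolation=cv2.INTER_CUBIC)[:,:,::-1])
E
```

```text
3.25 [0.5236 0.1302 0.1178] [ 0.08 -0.86 -0.43] 0.08535200595780805
turn [ 0.0001 -0.0038 -0.0001] shift cm [-0.21 -0.29 -0.22]
```

View pics/grip.png

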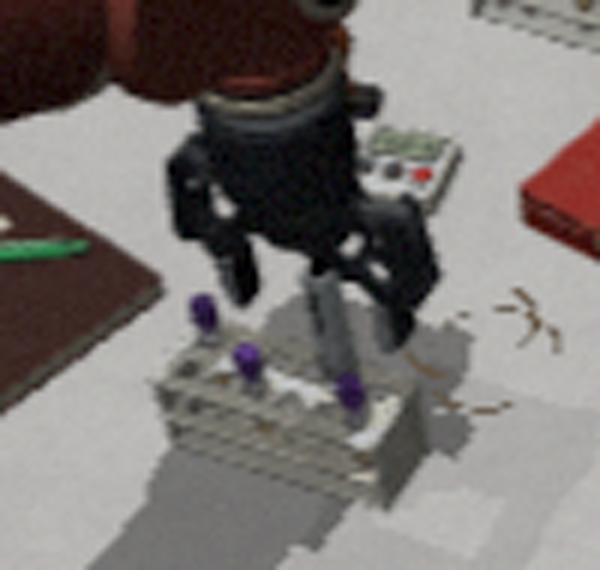

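The tester stands between the open fingers at px (330,320). Make a small correction and close.

{"op": "jog_arm", "data": {
  "deltas": [
    [0,0,0,-0.15,-0.15,-0.2,1],
    [0,0,0,0,0,0,0.1],
    [0,0,0,0,0,0,0.1],
    [0,0,0,0,0,0,0.1],
    [0,0,0,0,0,0,0.1],
    [0,0,0,0,0,0,0.1],
    [0,0,0,0,0,0,0.1],
    [0,0,0,0,0,0,0.1],
    [0,0,0,0,0,0,0.1],
    [0,0,0,0,0,0,0.1],
    [0,0,0,0,0,0,0.1],
    [0,0,0,0,0,0,0.1]
  ],
  "grip_force": 50
}}

```text
t: 4.25
tool_pos: [0.5267, 0.129, 0.1227]
tool_rot: [-0.192, 3.135, -0.0]
contact_force: [0.0, -0.4, 1.7]
opening: 0.0154
```

```bash
python3 - <<'E'
from h import *
for i in range(3):
    vision.get_image('top')
    o=ctrl.get_obs(); print(o['t'],o['tool_pos'].round(4),o['tool_rot'].round(4),o['contact_force'].round(2),o['wrist_torque'].round(2),o['opening'])
E
```

```text
4.3 [0.5267 0.129  0.1227] [-1.9180e-01  3.1353e+00 -2.0000e-04] [-0.28 -0.53  2.24] [-0.15  0.11  0.01] 0.015264392876179401
4.35 [0.5267 0.129  0.1227] [-1.9180e-01  3.1352e+00 -2.0000e-04] [-0.09 -0.77  3.57] [-0.16  0.07  0.01] 0.015543380398326116
4.4 [0.5267 0.129  0.1227] [-1.9180e-01  3.1352e+00 -2.0000e-04] [ 0.11 -0.28  4.09] [-0.19  0.02 -0.03] 0.01558839273385109
```

{"op": "jog_arm", "data": {
  "deltas": [
    [0,0,0,0,0,-0.4,0.1],
    [0,0,0,0,0,-0.8,0.1],
    [0,0,0,0,0,-1.1,0.1],
    [0,0,0,0,0,-1.2,0.1],
    [0,0,0,0,0,-1.2,0.1],
    [0,0,0,0,0,-1.2,0.1],
    [0,0,0,0,0,-1.2,0.1],
    [0,0,0,0,0,-1.2,0.1],
    [0,0,0,0,0,-1.2,0.1],
    [0,0,0,0,0,-1.2,0.1],
    [0,0,0,0,0,-1.2,0.1],
    [0,0,0,0,0,-1.1,0.1]
  ]
}}

```text
t: 5.4
tool_pos: [0.5266, 0.129, 0.2538]
tool_rot: [-0.192, 3.135, 0.0]
contact_force: [-0.2, 0.0, -0.9]
opening: 0.0153
```

```bash
python3 - <<'E'
from h import *
im,d=vision.get_image('scene'); np.savez('lift.npz',im=im,d=d)
o=ctrl.get_obs(); print(o['t'],o['tool_pos'].round(4),o['contact_force'].round(2),o['opening'])
plan((.4645,-.1255,.155),90)
cv2.imwrite('pics/lift.png',cv2.resize(im[90:215,170:290],None,fx=4.6,fy=4.6,interpolation=cv2.INTER_CUBIC)[:,:,::-1])
E
```

```text
5.45 [0.5277 0.1292 0.2564] [1.06 0.12 0.85] 0.015309172240219137
turn [0.0002 0.0046 0.1223] shift cm [  6.32 -25.47  10.14]
```

View pics/lift.png

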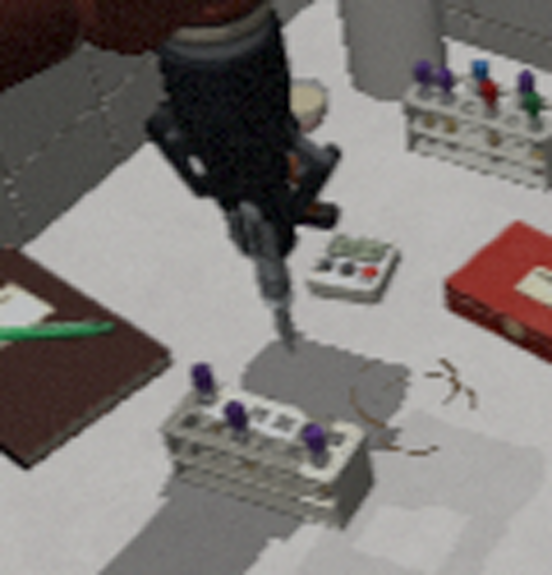

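The tester is out of the rack with its tip at px (290,345), and the three tubes are still in place. On to the panel.

{"op": "jog_arm", "data": {
  "deltas": [
    [0,0,0.061,0,0,0,0.1],
    [0,0,0.061,0,0,0,0.1],
    [0,0,0,0.4,-1.6,0,0.1],
    [0,0,0,0.66,-2.65,0,0.1],
    [0,0,0,0.66,-2.65,0,0.1],
    [0,0,0,0.66,-2.65,0,0.1],
    [0,0,0,0.66,-2.65,0,0.1],
    [0,0,0,0.66,-2.65,0,0.1],
    [0,0,0,0.66,-2.65,0,0.1],
    [0,0,0,0.66,-2.65,0,0.1],
    [0,0,0,0.66,-2.65,0,0.1],
    [0,0,0,0.64,-2.65,0,0.1]
  ]
}}

```text
t: 6.45
tool_pos: [0.4627, -0.1266, 0.2523]
tool_rot: [0.0, -3.141, -0.0]
contact_force: [1.1, 0.0, -1.3]
opening: 0.0155
```

{"op": "jog_arm", "data": {
  "deltas": [
    [0,0,0,0,0,1.5,0.1],
    [0,0,0,0,0,1.6,0.1],
    [0,0,0,0,0,1.6,0.1],
    [0,0,0,0,0,1.6,0.1],
    [0,0,0,0,0,1.6,0.1],
    [0,0,0,0,0,1.5,0.1],
    [0,0,0,0,0,0.8,0.1],
    [0,0,0,0,0,0,0.1],
    [0,0,0,0,0,0,0.1],
    [0,0,0,0,0,0,0.1]
  ]
}}

```text
t: 7.28
tool_pos: [0.464, -0.1258, 0.1515]
tool_rot: [-0.0, 3.14, -0.001]
contact_force: [-0.1, 0.4, -1.8]
opening: 0.0156
```

```bash
python3 - <<'E'
from h import *
im,d=vision.get_image('scene'); im2,d2=vision.get_image('top'); np.savez('hov.npz',im=im,im2=im2)
o=ctrl.get_obs(); print(o['t'],o['tool_pos'].round(4),o['tool_rot'].round(4),o['contact_force'].round(2),o['opening'])
plan((.4645,-.1255,.1267),90)
tip=o['tool_pos']+R.from_rotvec(o['tool_rot']).apply([0,0,.1147]); print('tip',tip.round(4),'scene px',proj('scene',tip),'top px',proj('top',tip))
print('start px',proj('scene',[.4645,-.1255,.012]))
cv2.imwrite('pics/hov.png',cv2.resize(im[195:265,265:345],None,fx=8,fy=8,interpolation=cv2.INTER_CUBIC)[:,:,::-1])
E
```

```text
7.3833 [ 0.4641 -0.1258  0.1517] [-4.0000e-04  3.1394e+00 -1.5000e-03] [-0.12  0.38 -0.71] 0.015341176508354556
turn [-0.0009  0.0022  0.0002] shift cm [-0.04  0.03  2.5 ]
tip [ 0.4644 -0.1259  0.037 ] scene px [[292.77797103 229.01872133]] top px [[302.76906696 220.10729127]]
start px [[293.06225569 233.63183453]]
```

View pics/hov.png

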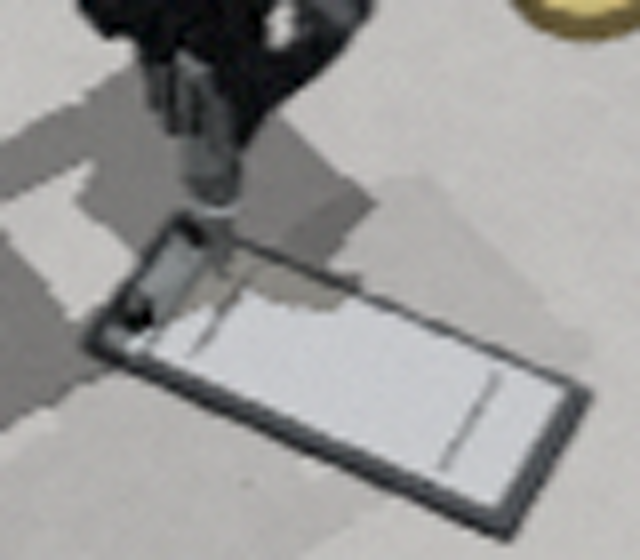

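```bash
python3 - <<'E'
from h import *
D=np.load('hov.npz'); im=D['im']; c=cv2.resize(im[215:247,280:312],None,fx=18,fy=18,interpolation=cv2.INTER_CUBIC)
def mk(n,P,x0,y0,col):
    p=(proj(n,P)[0]+.5-[x0,y0])*18; cv2.circle(c,tuple(int(v) for v in p),5,col,1)
mk('scene',[.4644,-.1259,.037],280,215,(255,0,0)); mk('scene',[.4645,-.1255,.012],280,215,(0,200,0)); mk('scene',[.4645,-.1238,.012],280,215,(0,0,255))
cv2.imwrite('pics/hov2.png',c[:,:,::-1])
E
```

```text
(no output)
```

View pics/hov2.png

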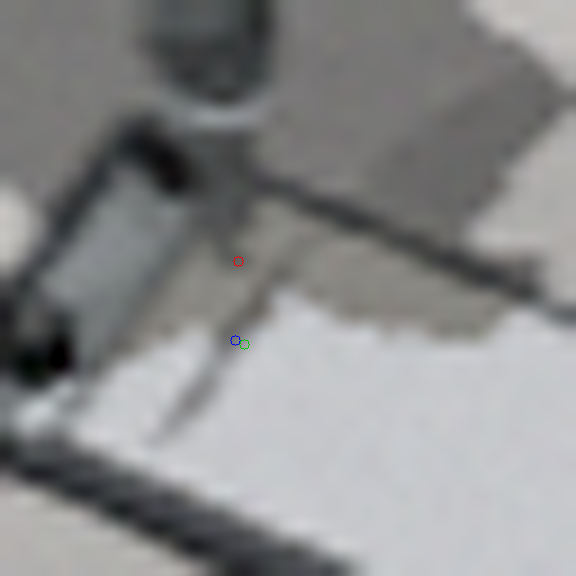

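The tip in the picture is offset from its projection by the same 1.5 mm as the line, so the aim is right. Press down about 4.5 mm.

{"op": "jog_arm", "data": {
  "deltas": [
    [0,0,0,0,0,0.4,0.1],
    [0,0,0,0,0,0.6,0.1],
    [0,0,0,0,0,0.6,0.1],
    [0,0,0,0,0,0.5,0.1],
    [0,0,0,0,0,0.3,0.1],
    [0,0,0,0,0,0.15,0.1],
    [0,0,0,0,0,0.1,0.1],
    [0,0,0,0,0,0.1,0.1],
    [0,0,0,0,0,0.1,0.1],
    [0,0,0,0,0,0.1,0.1],
    [0,0,0,0,0,0,0.1],
    [0,0,0,0,0,0,0.1]
  ]
}}

```text
t: 8.38
tool_pos: [0.4634, -0.1255, 0.121]
tool_rot: [-0.0, 3.141, -0.0]
contact_force: [-0.4, 0.7, 0.5]
opening: 0.0153
```

```bash
python3 - <<'E'
from h import *
f=[]
for i in range(6):
    vision.get_image('scene'); o=ctrl.get_obs(); f.append(o['contact_force'])
print(o['t'],o['tool_pos'].round(4),np.mean(f,0).round(2),np.std(f,0).round(2)); plan((.4645,-.2355,.1222),90)
E
```

```text
8.6833 [ 0.4634 -0.1255  0.1209] [-1.24  0.29  0.95] [0.52 0.33 0.55]
turn [-0.0001  0.0002  0.0002] shift cm [ -0.11 -11.    -0.13]
```

{"op": "jog_arm", "data": {
  "deltas": [
    [0,0,0,0,-0.05,-0.05,0.1],
    [0,0,0,0,-0.1,0,0.1],
    [0,0,0,-0.01,-0.15,0,0.1],
    [0,0,0,-0.01,-0.15,0,0.1],
    [0,0,0,-0.01,-0.15,0,0.1],
    [0,0,0,-0.01,-0.15,0,0.1],
    [0,0,0,-0.01,-0.15,0,0.1],
    [0,0,0,-0.01,-0.15,0,0.1],
    [0,0,0,-0.01,-0.15,0,0.1],
    [0,0,0,-0.01,-0.15,0,0.1],
    [0,0,0,0,-0.15,0,0.1],
    [0,0,0,0,-0.15,0,0.1]
  ]
}}

```text
t: 9.68
tool_pos: [0.4642, -0.1421, 0.1213]
tool_rot: [-0.0, 3.142, -0.0]
contact_force: [-0.2, 1.3, 1.1]
opening: 0.0152
```

{"op": "jog_arm", "data": {
  "deltas": [
    [0,0,0,0,-0.15,0,0.1],
    [0,0,0,0,-0.15,0,0.1],
    [0,0,0,0,-0.15,0,0.1],
    [0,0,0,0,-0.15,0,0.1],
    [0,0,0,0,-0.15,0,0.1],
    [0,0,0,0,-0.15,0,0.1],
    [0,0,0,0,-0.15,0,0.1],
    [0,0,0,0,-0.15,0,0.1],
    [0,0,0,0,-0.15,0,0.1],
    [0,0,0,0,-0.15,0,0.1],
    [0,0,0,0,-0.15,0,0.1],
    [0,0,0,0,-0.15,0,0.1]
  ]
}}

```text
t: 10.68
tool_pos: [0.4642, -0.1601, 0.1213]
tool_rot: [-0.0, 3.142, -0.0]
contact_force: [0.0, 1.7, 0.8]
opening: 0.0158
```

{"op": "jog_arm", "data": {
  "deltas": [
    [0,0,0,0,-0.15,0,0.1],
    [0,0,0,0,-0.15,0,0.1],
    [0,0,0,0,-0.15,0,0.1],
    [0,0,0,0,-0.15,0,0.1],
    [0,0,0,0,-0.15,0,0.1],
    [0,0,0,0,-0.15,0,0.1],
    [0,0,0,0,-0.15,0,0.1],
    [0,0,0,0,-0.15,0,0.1],
    [0,0,0,0,-0.15,0,0.1],
    [0,0,0,0,-0.15,0,0.1],
    [0,0,0,0,-0.15,0,0.1],
    [0,0,0,0,-0.15,0,0.1]
  ]
}}

```text
t: 11.68
tool_pos: [0.4642, -0.1781, 0.1213]
tool_rot: [0.0, -3.142, 0.0]
contact_force: [0.3, 1.1, 0.6]
opening: 0.0156
```

Tracking is steady, so continue.

{"op": "jog_arm", "data": {
  "deltas": [
    [0,0,0,0,-0.15,0,0.1],
    [0,0,0,0,-0.15,0,0.1],
    [0,0,0,0,-0.15,0,0.1],
    [0,0,0,0,-0.15,0,0.1],
    [0,0,0,0,-0.15,0,0.1],
    [0,0,0,0,-0.15,0,0.1],
    [0,0,0,0,-0.15,0,0.1],
    [0,0,0,0,-0.15,0,0.1],
    [0,0,0,0,-0.15,0,0.1],
    [0,0,0,0,-0.15,0,0.1],
    [0,0,0,0,-0.15,0,0.1],
    [0,0,0,0,-0.15,0,0.1]
  ]
}}

```text
t: 12.68
tool_pos: [0.4642, -0.1961, 0.1213]
tool_rot: [0.0, -3.142, -0.0]
contact_force: [-0.2, 1.1, 1.5]
opening: 0.0154
```

{"op": "jog_arm", "data": {
  "deltas": [
    [0,0,0,0,-0.15,0,0.1],
    [0,0,0,0,-0.15,0,0.1],
    [0,0,0,0,-0.15,0,0.1],
    [0,0,0,0,-0.15,0,0.1],
    [0,0,0,0,-0.15,0,0.1],
    [0,0,0,0,-0.15,0,0.1],
    [0,0,0,0,-0.15,0,0.1],
    [0,0,0,0,-0.15,0,0.1],
    [0,0,0,0,-0.15,0,0.1],
    [0,0,0,0,-0.15,0,0.1],
    [0,0,0,0,-0.15,0,0.1],
    [0,0,0,0,-0.15,0,0.1]
  ]
}}

```text
t: 13.68
tool_pos: [0.4642, -0.2141, 0.1213]
tool_rot: [0.0, -3.142, -0.0]
contact_force: [-0.1, 1.8, 1.6]
opening: 0.0155
```

{"op": "jog_arm", "data": {
  "deltas": [
    [0,0,0,0,-0.15,0,0.1],
    [0,0,0,0,-0.15,0,0.1],
    [0,0,0,0,-0.15,0,0.1],
    [0,0,0,0,-0.15,0,0.1],
    [0,0,0,0,-0.15,0,0.1],
    [0,0,0,0,-0.15,0,0.1],
    [0,0,0,0,-0.15,0,0.1],
    [0,0,0,0,-0.15,0,0.1],
    [0,0,0,0,-0.15,0,0.1],
    [0,0,0,0,-0.15,0,0.1],
    [0,0,0,0,-0.15,0,0.1],
    [0,0,0,0,-0.15,0,0.1]
  ]
}}

```text
t: 14.68
tool_pos: [0.4642, -0.2321, 0.1213]
tool_rot: [-0.0, 3.142, -0.0]
contact_force: [-0.7, 2.5, 1.3]
opening: 0.0153
```

```bash
python3 - <<'E'
from h import *
im,d=vision.get_image('scene'); o=ctrl.get_obs(); print(o['t'],o['tool_pos'].round(4),o['q'].round(2)); plan((.4645,-.2353,.1214),90)
c=cv2.resize(im[225:262,305:345],None,fx=15,fy=15,interpolation=cv2.INTER_CUBIC)
p=o['tool_pos']; 
for P,col in(([p[0],p[1],.012],(255,0,0)),([.4645,-.235,.012],(0,200,0))):
    q=(proj('scene',P)[0]+.5-[305,225])*15; cv2.circle(c,tuple(int(v) for v in q),5,col,1)
cv2.imwrite('pics/end.png',c[:,:,::-1])
E
```

```text
14.7333 [ 0.4642 -0.2325  0.1214] [-0.61 -0.08  1.97 -0.    1.25 -2.18]
turn [-0.0008  0.0001  0.0001] shift cm [-0.03 -0.28  0.  ]
```

View pics/end.png

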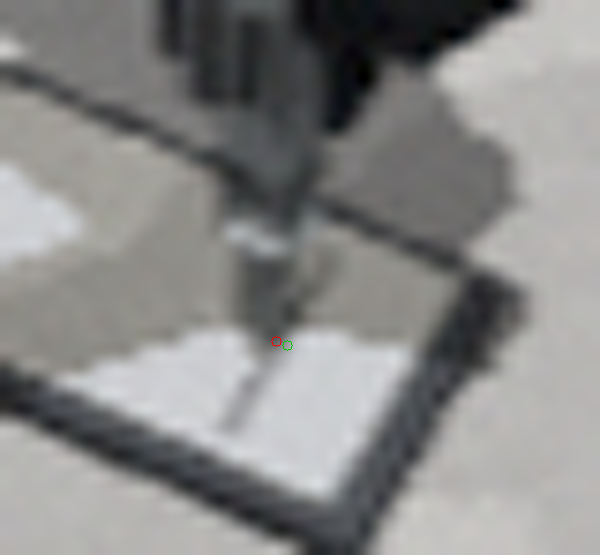

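The tip, at about (265,350), is roughly 2.5 mm short of the end line, whose middle is at about (282,341). Finish the stroke, pause, then raise.

{"op": "jog_arm", "data": {
  "deltas": [
    [0,0,0,0,-0.12,0,0.1],
    [0,0,0,0,-0.09,0,0.1],
    [0,0,0,0,-0.05,0,0.1],
    [0,0,0,0,0,0,0.1],
    [0,0,0,0,0,0,0.1],
    [0,0,0,0,0,0,0.1]
  ]
}}

```text
t: 15.23
tool_pos: [0.4642, -0.2347, 0.1213]
tool_rot: [-0.0, 3.142, -0.001]
contact_force: [-0.4, -0.9, 0.3]
opening: 0.0152
```

{"op": "jog_arm", "data": {
  "deltas": [
    [0,0,0,0,0,-0.4,0.1],
    [0,0,0,0,0,-1.0,0.1],
    [0,0,0,0,0,-1.9,0.1],
    [0,0,0,0,0,-1.9,0.1],
    [0,0,0,0,0,-1.9,0.1],
    [0,0,0,0,0,-1.9,0.1],
    [0,0,0,0,0,-1.9,0.1],
    [0,0,0,0,0,-1.9,0.1],
    [0,0,0,0,0,-1.9,0.1],
    [0,0,0,0,0,-1.9,0.1],
    [0,0,0,0,0,-1.9,0.1],
    [0,0,0,0,0,-1.4,0.1]
  ]
}}

```text
t: 16.23
tool_pos: [0.4643, -0.2348, 0.323]
tool_rot: [-0.0, 3.14, -0.003]
contact_force: [0.2, 0.1, 0.2]
opening: 0.0152
```

```bash
python3 - <<'E'
from h import *
o=ctrl.get_obs(); M=R.from_rotvec(o['tool_rot']).as_matrix(); print(o['t'],o['tool_pos'].round(4),o['q'].round(2)); print(M.round(2))
a=o['q'][0]; print('radial dir in tool',M.T@[np.cos(a),np.sin(a),0])
E
```

```text
16.2333 [ 0.4643 -0.2348  0.323 ] [-0.61 -0.23  1.77 -0.    1.61 -2.18]
[[-1. -0.  0.]
 [-0.  1. -0.]
 [-0. -0. -1.]]
radial dir in tool [-0.81891872 -0.57390369  0.00258434]
```

{"op": "jog_arm", "data": {
  "deltas": [
    [0,0,0,-1.4,-1.0,0,0.1],
    [0,0,0,-1.6,-1.1,0,0.1],
    [0,0,0,-1.6,-1.1,0,0.1],
    [0.0563,-0.0804,0,0,0,0,0.1],
    [0.0563,-0.0804,0,0,0,0,0.1],
    [0.0563,-0.0804,0,0,0,0,0.1],
    [0.0563,-0.0804,0,0,0,0,0.1],
    [0.0563,-0.0804,0,0,0,0,0.1],
    [0.0563,-0.0804,0,0,0,0,0.1],
    [0.0563,-0.0804,0,0,0,0,0.1],
    [0.0563,-0.0804,0,0,0,0,0.1],
    [0,0,0,0,0,0,0.1]
  ]
}}

```text
t: 17.23
tool_pos: [0.5078, -0.2647, 0.3154]
tool_rot: [-0.001, 2.442, -0.575]
contact_force: [-2.0, 0.6, -2.0]
opening: 0.0155
```

{"op": "jog_arm", "data": {
  "deltas": [
    [0,0,0,0,0,0,0.1],
    [0,0,0,0,0,0,0.1],
    [0,0,0,0,0,0,0.1],
    [0,0,0,0,0,0,0.1],
    [0,0,0,0,0,0,0.1],
    [0,0,0,0,0,0,0.1]
  ]
}}

```text
t: 17.73
tool_pos: [0.5106, -0.2669, 0.3208]
tool_rot: [-0.0, 2.436, -0.579]
contact_force: [0.4, -0.6, -1.3]
opening: 0.0152
```

```bash
python3 - <<'E'
from h import *
im,d=vision.get_image('scene'); im2,_=vision.get_image('top'); o=ctrl.get_obs(); Rm=R.from_rotvec(o['tool_rot'])
print(o['t'],o['tool_pos'].round(4),o['q'].round(2),o['dq'].round(3),o['opening'],'lean',np.degrees(np.arccos(-Rm.apply([0,0,1])[2])),'tip',(o['tool_pos']+Rm.apply([0,0,.1147])).round(3))
cv2.imwrite('pics/fin.png',cv2.resize(im[90:290,170:420],None,fx=3,fy=3,interpolation=cv2.INTER_CUBIC)[:,:,::-1])
E
```

```text
17.8333 [ 0.5104 -0.2667  0.3205] [-0.61 -0.54  2.12  0.    0.78 -2.18] [ 0.002 -0.004  0.007 -0.001 -0.     0.   ] 0.015524759743711232 lean 44.97436499192783 tip [ 0.577 -0.313  0.239]
```

View pics/fin.png

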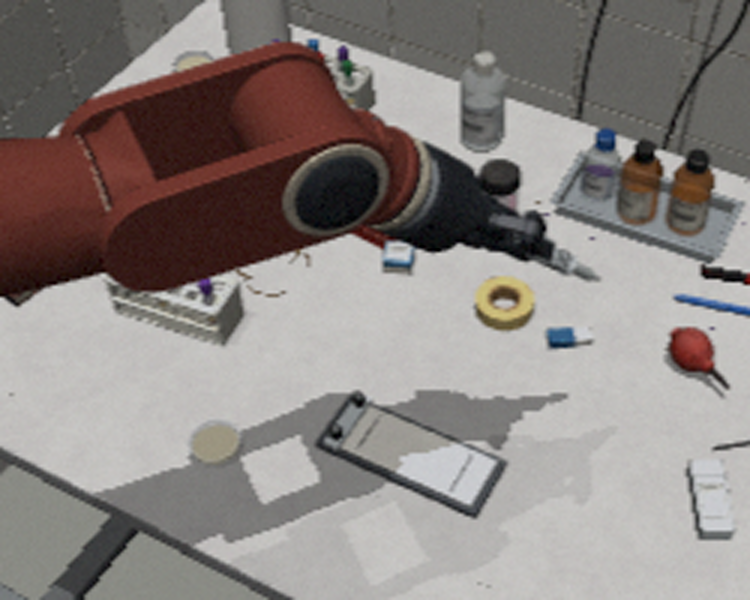

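The tester is held leaned over, with its tip at px (597,277). The panel and bystanders have not moved and the arm is still, so I'll hand in.

```bash
python3 -c "
from h import *
print(ctrl.finish_job())"
```

```text
the job is handed in; nothing more can be done
None
```

I handed the job in at about t = 17.8 s of the 48 s allowed, with the arm still holding the tester leaned over for inspection.

**What was done:**
- **Lift:** I drew the tester straight up out of the near rack, and the picture after the lift showed all three tubes still in place.
- **Stroke:** I pressed it in at the clamp-side line and drew it along the panel at about 18 mm/s to y = -0.2347, at constant height. The end line was measured at about -0.235.
- **Lean:** I then raised it and leaned it over.

**Last checks:**
- **Lean and grip:** It leans 45.0° with the tip about 0.24 m above the desk. It is still gripped at 15.5 mm opening, and the arm is at rest.
- **Surroundings:** The panel and the bystanders in view were where they started. The arm hid part of the rack in that last picture.

**Less certain:**
- **Press depth:** The commanded plan was 4.5 mm, but the height came out at about 5.8 mm, so I backed off 0.5 mm. The stroke ran at about 5.3 mm by height, and the noisy force reading (about 1.5–2 N) agreed.
- **Line positions:** The two cameras disagreed by about 3 mm on where the lines are. I used the mean, which fitted the tip seen against the line at both ends.

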